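# Empty the vial tray into the glass-waste bin

### The job

Lift the tray of used sample vials by its slanted handle and carry it, all five vials still in it, to the glass-waste bin; tip every vial down the bin's hopper. Then lay the empty tray flat in the white drying bay, between the guide rails, lip towards the bay's open end, and slide it back until it is squarely against the end stop. Do not knock the other glassware and bottles about.

Things in the scene. Friction and masses are not known exactly. Their poses are not given: they have to be found in the camera images.
- tray: steel tray holding the vials. Origin: centre of the underside of its floor, z up. Floor 130 (x) by 144 (y), 4 thick; back (-x) and side walls 40 high, 4 thick; at the +x end no wall but a pouring lip, 55 long, sloping up 22 degrees, between cheeks 40 high; x from -65 to +116 in all. A black handle crosses it in y above the middle (see tray_grip). 0.35 kg empty, 0.55 full
- tray_grip (a point): centre of the tray's handle, at tray (0, 0, 105), axes as the tray's. The handle is a flat blade along y, 144 long (136 free between two uprights), 12 thick, 28 deep, raked 35 degrees: its upper edge leans to the tray's back (-x). Depth direction (-0.574, 0, 0.819), thickness direction (0.819, 0, 0.574) in the tray's frame
- tray_lip (a point): middle of the upper edge of the tray's pouring lip, on the tray at (114, 0, 25). Axes as the tray's
- bin: fixed glass-waste bin: grey box 190 (x) by 210 (y), 125 high, walls 5, open on top, with a flared sheet-metal hopper on it. Origin at the centre of its underside, z up
- bin_mouth (a point): centre of the hopper's upper rim, 168 above the bench. The rim's opening is about 260 (bin x) by 280 (bin y); the hopper narrows to 180 by 200 at 125 height
- bay: fixed white drying bay for the empty tray. Origin: centre of its underside, z up. Plate 170 (x) by 184 (y), top at 6. End stop across its -x end, 28 high, inner face at x = -75. Guide rails along x, inner faces at y = +80 and -80 (8 clear each side of the tray), 20 high, x -80 to +60. The +x end is open: the tray's lip points and overhangs there. Tray home: bay (-10, 0, 6)
- vial0: used sample vial, one of five alike, starting in the tray: amber glass cylinder 28 in diameter and 44 long with a white cap 24 in diameter and 18 long, 62 in all, 40 g, lying. Origin on its axis at mid-length; its x runs along the axis to the cap
- vial1: used sample vial, one of five alike, starting in the tray: amber glass cylinder 28 in diameter and 44 long with a white cap 24 in diameter and 18 long, 62 in all, 40 g, lying. Origin on its axis at mid-length; its x runs along the axis to the cap
- vial2: used sample vial, one of five alike, starting in the tray: amber glass cylinder 28 in diameter and 44 long with a white cap 24 in diameter and 18 long, 62 in all, 40 g, lying. Origin on its axis at mid-length; its x runs along the axis to the cap
- vial3: used sample vial, one of five alike, starting in the tray: amber glass cylinder 28 in diameter and 44 long with a white cap 24 in diameter and 18 long, 62 in all, 40 g, lying. Origin on its axis at mid-length; its x runs along the axis to the cap
- vial4: used sample vial, one of five alike, starting in the tray: amber glass cylinder 28 in diameter and 44 long with a white cap 24 in diameter and 18 long, 62 in all, 40 g, lying. Origin on its axis at mid-length; its x runs along the axis to the cap
- reagent_a: bystander, loose: white jar, 68 in diameter, 125 high. Origin at the centre of its underside
- reagent_b: bystander, loose: white jar, 56 in diameter, 110 high. Origin at the centre of its underside
- reagent_c: bystander, loose: white jar, 52 in diameter, 90 high. Origin at the centre of its underside
- amber: bystander, loose: amber bottle, 60 in diameter, 140 high. Origin at the centre of its underside
- flask: bystander, loose: conical glass flask, 82 in diameter, 112 high. Origin at the centre of its underside
- beaker: bystander, loose: glass beaker, 60 in diameter, 65 high. Origin at the centre of its underside
- mortar: bystander, loose: white ceramic bowl, 84 in diameter, 45 high. Origin at the centre of its underside
Not all that is in view belongs to the job. Leave any purple or red look-alike of the tray alone.

How it is judged:
By the outcome, as a careful person would: the job done as asked, in the order asked, and still so for the second after the job is handed in, with the robot touching nothing.
It also fails if it takes over 64 s, if anything falls off the work surface, if the arm or the gripper's body presses on something with over 40 N, if the wrist force passes 120 N, or if a joint passes its speed limit or range.

### The arm

A 6-joint arm with a two-finger parallel gripper is mounted at the origin on the work surface. World frame = base frame: x ahead of the robot, y to its left, z up, the work surface at z = 0. Lengths are in mm, angles in rad, forces in N, time in s.
With the tool pointing down it reaches from about 275 to 1000 mm from the base axis. Payload 8.4 kg.
Tool frame: the origin (TCP) lies midway between the tips of the shut fingers; the grasp point (between the pads) lies 19 mm behind it; z points along the fingers, y is the line along which they close (so a half turn about z gives the same grasp; the last joint's range is limited). The gripper opens to 85 mm and grips with 20 to 120 N. Pads are 22 mm wide; open, the fingers measure 114 mm over their backs; the gripper's body (76 mm by 85 mm) begins 54 mm behind the grasp point. The pads swing forward as they close: fully open they stand 13 mm farther back than shut.
Start: joints at [1.107, 0.353, 1.633, -0, 1.155, -0.002], TCP at [278.474, 559.536, 231.281] pointing down, gripper open.
Joint ranges: [-2.63, 2.63], [-0.92, 2.1], [0.06, 2.66], [-1.3, 4.44], [0, 2.69], [-3.02, 3.02]. Speed limits (rad/s): [2.22, 2.22, 2.79, 3.14, 3.14, 3.14].

### API

Orientations are given as [roll, pitch, yaw] about the fixed x, y, z axes, in that order (R = Rz(yaw) Ry(pitch) Rx(roll)).
In Python, from rig import telemetry, optics, r gives the robot as it stands.
- The arm moves only by the tool play_rows, never from a script. Its arguments are lists of equal length, an entry for each row: "dp": the shift along the tool's x, y, z in units of 40 mm (1.0 is 40 mm), a list of three; "rot": the turn, a rotation vector about the tool's x, y, z in units of 6 degrees (1.0 is 6 degrees), a list of three. In form: {"dp": [[tx, ty, tz], ...], "rot": [[ax, ay, az], ...]}. A call has 1 to 5 rows; each row is the pose to reach, as a shift and turn from the pose commanded when the call began, along the tool's axes at that moment; what a row does not reach only later rows make up. A row lasts 1/12 s, in which the tool goes at most 41.7 mm and 7.16 degrees, less where a joint would pass 70% of its speed; a pose out of reach is approached as far as the arm can. A call with a gripper value outside its range is refused whole. "fingers" is the opening, from 0 (shut) to 1 (fully open), set as the call begins (left out, the last holds). The fingers move at their own pace and stop on an object; "grip_force" is the grip in N (left out, the last holds). Time passes only in rows, so rows that repeat a pose let the fingers close. It gives the time, the measured TCP pose, the force, the opening and the grip force at its end, in the units of the state.
- telemetry.sense(): the state, without advancing time (a new reading comes with each control period).
- optics.grab_frame(name): name is "side" or "top"; returns a dict with "color" (480x640x3 uint8, red, green, blue), "mtx" (3x3 intrinsics, pixels), "R" (3x3) and "t" (3): a world point X has camera coordinates R X + t. Camera axes: x right, y down, z forward; pixel columns grow to the right and rows downward; lengths in mm; the calibration is good to about 2 mm. A picture is of the moment at which its call begins. There is no depth.
- r.sign_off(): hands the job in; it is judged then, once.
The state is a dict: "clock": time; "qpos": joint angles; "qvel": joint speeds; "joint_efforts": joint torques, N m; "eef_pos": TCP position; "tcp_rot": TCP orientation; "contact_force": force on the tool from outside, world axes, zero at the start; "wrist_torque": the same for the moment, N m; "opening": opening from 0.0 (shut) to 1.0 (fully open); "grasp_force": force on a finger pad.
Only numpy, scipy, OpenCV 4.12 (cv2) and the standard library are available. Lean on these libraries where they do the work, as an engineer would, in place of code of your own. Each camera call takes 0.05 s, during which the arm holds its last target. There are 200 camera calls.

## Working session

There is one attempt and no reset: what is moved stays moved. The work goes in short steps, Python scripts to look and compute and a tool call to move; the robot and the scene stay as the last step left them, time stands still between calls to the robot, and variables do not carry over. Pictures are saved under pics/ and viewed, at most 10 in all, crops included, and the job is handed in when it is done.

Besides the shell and the picture viewer there is one more tool, called after "Emit:" as a command line: name --argument value ..., lists and objects as JSON in quotes. play_rows: Moves the arm, as the interface text tells. Its arguments: {"type":"object","properties":{"dp":{"type":"array"},"rot":{"type":"array"},"fingers":{"type":"number"},"grip_force":{"type":"number"}},"required":["dp","rot"]}

```bash
mkdir -p pics; ls; python3 - <<'E'
from rig import telemetry, optics, r
import cv2
print(telemetry.sense())
for n in ("top","side"):
    f=optics.grab_frame(n); cv2.imwrite(f"pics/{n}0.png",f["color"][:,:,::-1]); print(n,f["mtx"],f["R"],f["t"])
E
```

```text
pics
{'clock': 0.0, 'qpos': array([ 1.10658358e+00,  3.53661599e-01,  1.63418345e+00,  3.18978626e-06,
        1.15520073e+00, -2.41231255e-03]), 'qvel': array([-4.82852121e-04,  1.11133021e-03, -1.42937019e-03,  1.59754938e-03,
       -5.20311224e-05,  1.52712344e-04]), 'joint_efforts': array([ 1.47602783e-03, -6.05251193e+01, -3.42070985e+01,  9.11422353e-05,
        9.21582221e-03,  8.54442874e-06]), 'eef_pos': array([278.25455207, 559.07627652, 230.53218716]), 'tcp_rot': array([-3.14013954e+00, -6.42177338e-06,  2.67979092e+00]), 'contact_force': array([ 0.71954274, -0.45718344,  0.20870542]), 'wrist_torque': array([-0.02376134,  0.01996039,  0.02436158]), 'grasp_force': 0.0, 'opening': 0.9994153877942872}
top [[433.07678127   0.         323.28996531]
 [  0.         433.07678127 240.46697801]
 [  0.           0.           1.        ]] [[-0.01591033 -0.99925011 -0.03529997]
 [-0.99621972  0.01885768 -0.08479776]
 [ 0.08539985  0.03381736 -0.99577269]] [ -11.1613086   506.45337007 1068.21300482]
side [[480.94614793   0.         322.16054405]
 [  0.         480.94614793 239.82410605]
 [  0.           0.           1.        ]] [[ 0.98854051 -0.15089042  0.0044424 ]
 [-0.1153716  -0.77416682 -0.6223786 ]
 [ 0.09735013  0.61473394 -0.78270374]] [-511.18208415  100.37556241 1169.95731233]
```

View pics/top0.png

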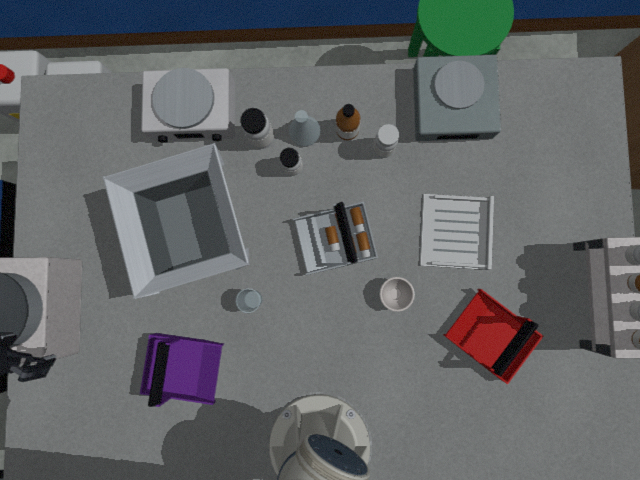

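View pics/side0.png

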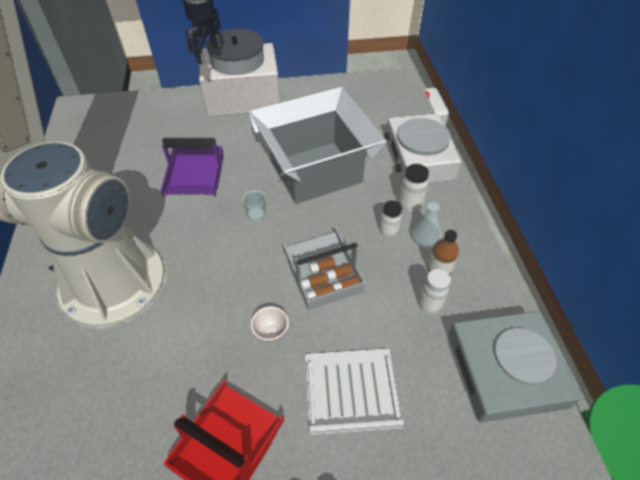

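The grey steel tray is at top (335,238) / side (325,268). The look-alikes are purple (182,368) and red (493,335) in the top view. The grey tray is the right one: it holds the amber vials and is steel. Bin at top (176,220), bay at top (457,231). I'll enlarge these for corner reading.

```bash
cat > h.py <<'E'
import numpy as np, cv2
from rig import telemetry, optics, r
from scipy.spatial.transform import Rotation as Ro
def cam(n):
    f=optics.grab_frame(n); return f
def ray(f,p):
    R=f["R"];C=-R.T@f["t"]; d=R.T@np.linalg.inv(f["mtx"])@np.array([p[0],p[1],1.]); return C,d
def onz(f,p,z):
    C,d=ray(f,p); return C+d*(z-C[2])/d[2]
def proj(f,X):
    X=np.atleast_2d(X)@f["R"].T+f["t"]; u=X@f["mtx"].T; return u[:,:2]/u[:,2:]
def crop(f,x0,y0,w,h,s):
    return cv2.resize(f["color"][y0:y0+h,x0:x0+w,::-1],None,fx=s,fy=s,interpolation=cv2.INTER_CUBIC)
def pose(): 
    s=telemetry.sense(); return s["eef_pos"],Ro.from_euler("xyz",s["tcp_rot"]).as_matrix()
E
python3 - <<'E'
from h import *
t=cam("top"); s=cam("side")
a=crop(t,285,190,100,100,4); b=crop(t,410,185,100,100,4); 
cv2.imwrite("pics/c1.png",np.hstack([a,b]))
c=crop(s,270,220,110,100,4); d=crop(s,295,340,110,100,3)
cv2.imwrite("pics/c2.png",np.hstack([c, cv2.copyMakeBorder(d,0,100,0,0,cv2.BORDER_CONSTANT)]))
print(-t["R"].T@t["t"],-s["R"].T@s["t"])
for n,p,z in [("binrimA",(105,181),168),("B",(214,146),168),("C",(247,264),168),("D",(136,297),168),("mortar",(397,294),20),("beaker",(248,300),30),("jar_c?",(387,140),45),("amber",(348,115),100),("flask",(305,130),10),("c2",(291,160),80)]:
    print(n,onz(t,p,z).round())
E
```

```text
[ 413.1360284   -56.82762318 1106.24945551] [ 403.00919469 -718.63751469  980.47243757]
binrimA [637. 463. 168.]
B [710. 216. 168.]
C [445. 142. 168.]
D [377. 386. 168.]
mortar [ 370. -201.   20.]
beaker [361. 169.  30.]
jar_c? [ 753. -184.   45.]
amber [799. -86. 100.]
flask [797.  23.  10.]
c2 [698.  53.  80.]
```

View pics/c1.png

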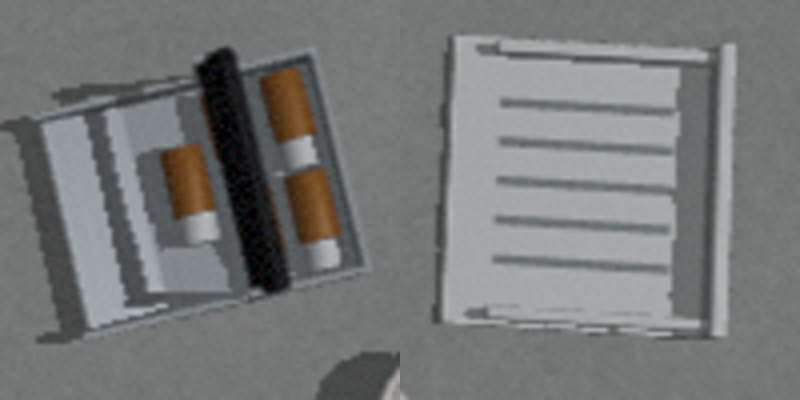

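View pics/c2.png

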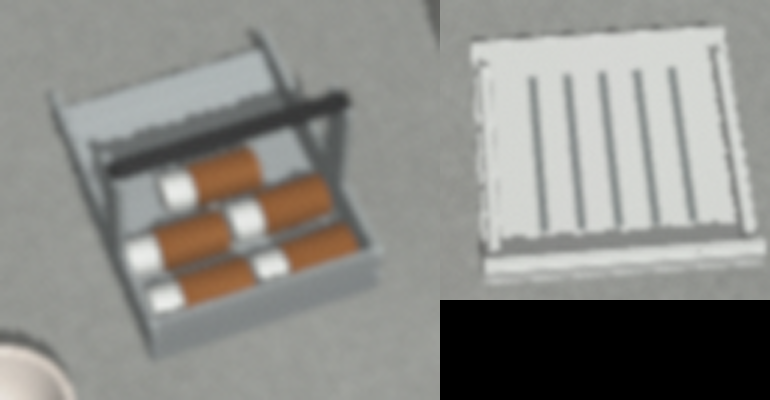

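```bash
cat >> h.py <<'E'
from scipy.optimize import least_squares
def fit(obs,x0):
    # obs: (frame, px, local xyz)
    def T(p,l): c,s=np.cos(p[2]),np.sin(p[2]); return np.array([p[0]+c*l[0]-s*l[1],p[1]+s*l[0]+c*l[1],l[2]])
    g=lambda p: np.concatenate([proj(f,T(p,l))[0]-q for f,q,l in obs])
    o=least_squares(g,x0,loss="soft_l1",x_scale=[10,10,.1]); return o.x,g(o.x).reshape(-1,2).round(1).tolist()
def goal(gp,yaw,pitch=0,back=19):
    "tool pose for handle centre gp, tray yaw, nose-down pitch (deg)"
    Rt=Ro.from_euler("ZY",[yaw,np.radians(pitch)]).as_matrix()
    z=Rt@[.5736,0,-.8192]; x=Rt[:,1]; y=np.cross(z,x)
    return np.array(gp)+back*z, np.c_[x,y,z]
def delta(P,R,p0=None,R0=None):
    if p0 is None: p0,R0=pose()
    return (R0.T@(P-p0)/40).round(3).tolist(), (Ro.from_matrix(R0.T@R).as_rotvec(degrees=True)/6).round(3).tolist()
E
python3 - <<'E'
from h import *
t=cam("top"); s=cam("side")
tr=[(t,(364.25,202.5),(-65,-72,40)),(t,(377.5,257),(-65,72,40)),(t,(294.5,220),(116,-72,40)),(t,(306.25,273.75),(116,72,40)),(t,(346,233),(0,0,105)),
(s,(308,308.7),(-65,72,0)),(s,(364.5,291.2),(-65,-72,0)),(s,(307,297),(-65,72,40)),(s,(364.5,281),(-65,-72,40)),(s,(356.2,245),(0,-72,105)),(s,(297.5,262),(0,72,105))]
p,e=fit(tr,[550,-50,1.8]); print("tray",p.round(3),e)
by=[(t,(423.75,194.25),(85,-92,6)),(t,(420.75,265.75),(85,92,6)),(t,(494.25,196.25),(-85,-92,28)),(t,(491.75,269.25),(-85,92,28)),
(s,(305,354.3),(85,92,6)),(s,(389,349.3),(85,-92,6)),(s,(310,427.3),(-85,92,28)),(s,(403.3,420),(-85,-92,28))]
b,e=fit(by,[550,-300,1.57]); print("bay",b.round(3),e)
bn=[(t,q,l+(168,)) for q,l in [((105,181),(130,-140)),((214,146),(-130,-140)),((247,264),(-130,140)),((136,297),(130,140))]]
c,e=fit(bn,[540,300,1.8]); print("bin",c.round(3),e)
P,R=goal([p[0],p[1],105],p[2]); Pa=P-110*R[:,2]; print("grasp",P,"pre",Pa)
p0,R0=pose(); print("move1",delta(np.array([p0[0],p0[1],330]),R0)); print("pre",delta(Pa,R)); print(delta(P,R,Pa,R))
E
```

```text
tray [516.277 -73.004   1.787] [[-1.2, -1.3], [-0.4, 0.6], [-2.2, -1.8], [-0.9, 0.9], [-1.2, -0.4], [-0.3, 1.9], [-0.3, 0.6], [0.4, 4.6], [0.9, 1.6], [-0.3, -0.0], [-0.6, 1.1]]
bay [ 524.29  -354.121    1.492] [[-0.6, -0.6], [-0.7, -0.1], [-0.6, -0.6], [-0.3, 0.4], [-0.0, -0.1], [-0.3, -0.6], [-0.8, 4.0], [0.6, 4.3]]
bin [541.961 301.485   1.855] [[-1.3, -1.4], [0.2, -1.1], [2.1, 0.6], [-0.4, 2.9]]
grasp [513.93524625 -62.3598719   89.4352    ] pre [ 527.49205771 -123.98225484  179.5472    ]
move1 ([0.0, -0.001, -2.474], [0.0, 0.0, 0.0])
pre ([-13.187, -12.519, 1.293], [-5.609, 1.976, -6.273])
([-0.0, -0.0, 2.75], [0.0, 0.0, -0.0])
```

Emit:
play_rows --dp '[[0,0,-0.8],[0,0,-1.6],[0,0,-2.4]]' --rot '[[0,0,0],[0,0,0],[0,0,0]]'

```text
clock: 0.55
eef_pos: [278.3, 559.1, 327.9]
tcp_rot: [-3.14, 0.0, 2.68]
contact_force: [-0.3, 0.2, 0.3]
opening: 1.0
grasp_force: 0.0
```

Emit:
play_rows --dp '[[-0.66,-0.626,0],[-1.32,-1.252,0],[-1.98,-1.878,0],[-2.64,-2.504,0],[-3.3,-3.13,0]]' --rot '[[0,0,0],[0,0,0],[0,0,0],[0,0,0],[0,0,0]]'

```text
clock: 0.97
eef_pos: [341.0, 387.0, 327.3]
tcp_rot: [3.141, 0.0, 2.68]
contact_force: [0.7, 0.1, -0.1]
opening: 0.996
grasp_force: 0.0
```

Emit:
play_rows --dp '[[-0.66,-0.626,0],[-1.32,-1.252,0],[-1.98,-1.878,0],[-2.64,-2.504,0],[-3.3,-3.13,0]]' --rot '[[0,0,0],[0,0,0],[0,0,0],[0,0,0],[0,0,0]]'

```text
clock: 1.38
eef_pos: [403.4, 216.1, 327.5]
tcp_rot: [3.141, 0.0, 2.68]
contact_force: [0.1, -0.8, -0.3]
opening: 1.001
grasp_force: 0.0
```

Emit:
play_rows --dp '[[-0.66,-0.626,0],[-1.32,-1.252,0],[-1.98,-1.878,0],[-2.64,-2.504,0],[-3.3,-3.13,0]]' --rot '[[0,0,0],[0,0,0],[0,0,0],[0,0,0],[0,0,0]]'

```text
clock: 1.8
eef_pos: [465.9, 45.0, 327.5]
tcp_rot: [3.141, 0.0, 2.68]
contact_force: [1.7, 0.1, 0.7]
opening: 0.997
grasp_force: 0.0
```

Emit:
play_rows --dp '[[-0.66,-0.626,0],[-1.32,-1.252,0],[-1.98,-1.878,0],[-2.64,-2.504,0],[-3.3,-3.13,0]]' --rot '[[0,0,0],[0,0,0],[0,0,0],[0,0,0],[0,0,0]]'

```text
clock: 2.22
eef_pos: [528.2, -126.0, 327.4]
tcp_rot: [3.141, 0.0, 2.68]
contact_force: [1.3, 1.3, 0.4]
opening: 0.999
grasp_force: 0.0
```

```bash
python3 - <<'E'
from h import *
s=telemetry.sense(); print(s["clock"],s["qpos"].round(2),s["eef_pos"])
P,R=goal([516.3,-73,105],1.787); Pa=P-110*R[:,2]
print(delta(Pa,R))
E
```

```text
2.2167 [-0.24  0.14  1.69  0.    1.3  -1.35] [ 528.24174943 -125.99110439  327.37713761]
([0.04, 0.036, 3.696], [-5.605, 1.98, -6.27])
```

Emit:
play_rows --dp '[[0,0,0],[0,0,0],[0,0,0],[0,0,0],[0,0,0]]' --rot '[[-0.56,0.198,-0.627],[-1.12,0.396,-1.254],[-1.68,0.594,-1.881],[-2.24,0.792,-2.508],[-2.802,0.99,-3.135]]'

```text
clock: 2.63
eef_pos: [528.0, -124.3, 327.7]
tcp_rot: [2.833, -0.052, 3.022]
contact_force: [0.3, 0.2, -0.3]
opening: 1.0
grasp_force: 0.0
```

Emit:
play_rows --dp '[[0,0,0],[0,0,0],[0,0,0],[0,0,0],[0,0,0]]' --rot '[[-0.56,0.198,-0.627],[-1.12,0.396,-1.254],[-1.68,0.594,-1.881],[-2.24,0.792,-2.508],[-2.802,0.99,-3.135]]'

```text
clock: 3.05
eef_pos: [528.0, -124.4, 327.5]
tcp_rot: [2.528, 0.002, -2.923]
contact_force: [-0.1, -0.3, -0.4]
opening: 1.001
grasp_force: 0.0
```

```bash
python3 - <<'E'
from h import *
s=telemetry.sense(); print(s["clock"],s["qpos"].round(2),s["eef_pos"])
P,R=goal([516.3,-73,105],1.787); Pa=P-80*R[:,2]
print(delta(Pa,R),delta(P,R))
E
```

```text
3.05 [-0.51  0.37  1.53  0.45  1.67 -2.35] [ 527.98895213 -124.41234227  327.50662099]
([0.015, -2.121, 3.782], [0.025, -0.003, 0.031]) ([0.014, -2.126, 5.782], [0.025, -0.003, 0.031])
```

Emit:
play_rows --dp '[[0.003,-0.424,0.7],[0.006,-0.85,1.4],[0.009,-1.27,2.1],[0.012,-1.7,2.9],[0.015,-2.124,3.6]]' --rot '[[0,0,0],[0.01,0,0.01],[0.02,0,0.02],[0.025,0,0.03],[0.025,0,0.03]]'

```text
clock: 3.47
eef_pos: [524.2, -111.3, 158.8]
tcp_rot: [2.534, -0.002, -2.928]
contact_force: [0.6, 0.4, 0.5]
opening: 0.999
grasp_force: 0.0
```

Emit:
play_rows --dp '[[0,0,0.5],[0,0,0.9],[0,0,1.2],[0,0,1.2]]' --rot '[[0,0,0],[0,0,0],[0,0,0],[0,0,0]]'

```text
clock: 3.8
eef_pos: [517.3, -83.3, 119.6]
tcp_rot: [2.531, -0.005, -2.927]
contact_force: [-0.2, 0.5, 0.6]
opening: 0.996
grasp_force: 0.0
```

```bash
python3 - <<'E'
from h import *
t=cam("top"); s=cam("side")
P,R=goal([516.3,-73,105],1.787); print(delta(P,R),telemetry.sense()["eef_pos"])
a=crop(t,285,180,100,120,4); c=crop(s,270,190,100,120,4)
for f,im,o in((t,a,(285,180)),(s,c,(270,190))):
    for l in((0,-72,105),(0,72,105),(0,0,105)):
        cs,sn=np.cos(1.787),np.sin(1.787); X=[516.3+cs*l[0]-sn*l[1],-73+sn*l[0]+cs*l[1],l[2]]
        u=(proj(f,X)[0]-o)*4; cv2.circle(im,tuple(int(v) for v in u),3,(0,255,0),-1)
    e=(proj(f,telemetry.sense()["eef_pos"])[0]-o)*4; cv2.circle(im,tuple(int(v) for v in e),3,(255,0,255),-1)
cv2.imwrite("pics/g1.png",np.hstack([a,c]))
E
```

```text
([0.001, 0.014, 0.988], [-0.027, -0.005, -0.025]) [518.96682863 -84.81642202 121.55078039]
```

View pics/g1.png

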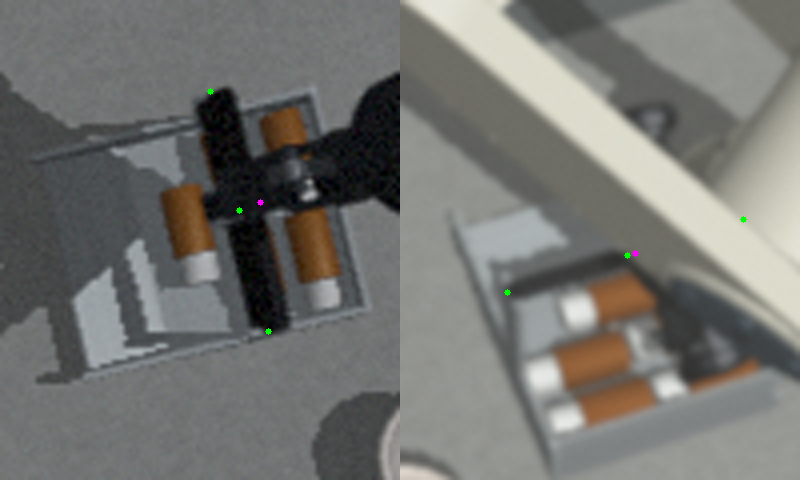

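The crop shows the fingers straddling the blade, at top-crop (220,200) and (300,180). The predicted handle ends match the real ones within 1–2 px, so I'll go in and close.

Emit:
play_rows --dp '[[0,0,0.35],[0,0,0.7],[0,0,0.98],[0,0,0.98]]' --rot '[[0,0,0],[0,0,0],[0,0,0],[0,0,0]]'

```text
clock: 4.23
eef_pos: [513.3, -62.2, 88.5]
tcp_rot: [2.533, -0.003, -2.927]
contact_force: [-0.8, -0.2, -0.6]
opening: 0.999
grasp_force: 0.0
```

Emit:
play_rows --dp '[[0,0,0],[0,0,0],[0,0,0],[0,0,0],[0,0,0]]' --rot '[[0,0,0],[0,0,0],[0,0,0],[0,0,0],[0,0,0]]' --fingers 0 --grip_force 90

```text
clock: 4.65
eef_pos: [514.2, -63.2, 89.4]
tcp_rot: [2.534, -0.001, -2.928]
contact_force: [-0.6, 0.0, 0.7]
opening: 0.299
grasp_force: 0.0
```

Emit:
play_rows --dp '[[0,0,0],[0,0,0],[0,0,0],[0,0,0],[0,0,0]]' --rot '[[0,0,0],[0,0,0],[0,0,0],[0,0,0],[0,0,0]]'

```text
clock: 5.07
eef_pos: [514.0, -62.8, 89.7]
tcp_rot: [2.533, -0.002, -2.928]
contact_force: [0.2, -1.4, 5.9]
opening: 0.122
grasp_force: 88.7
```

Emit:
play_rows --dp '[[0,0.1,-0.14],[0,0.25,-0.36],[0,0.45,-0.64],[0,0.7,-1.0],[0,1.0,-1.43]]' --rot '[[0,0,0],[0,0,0],[0,0,0],[0,0,0],[0,0,0]]'

```text
clock: 5.48
eef_pos: [513.5, -62.6, 159.8]
tcp_rot: [2.533, -0.003, -2.928]
contact_force: [-0.3, 0.4, -5.7]
opening: 0.127
grasp_force: 87.8
```

Emit:
play_rows --dp '[[0,0.24,-0.34],[0,0.48,-0.68],[0,0.72,-1.03],[0,0.96,-1.37],[0,1.2,-1.72]]' --rot '[[-0.2,0,0],[-0.4,0,0],[-0.6,0,0],[-0.8,0,0],[-1.0,0,0]]'

```text
clock: 5.9
eef_pos: [513.9, -62.7, 244.6]
tcp_rot: [2.429, -0.002, -2.927]
contact_force: [0.5, 0.4, -5.1]
opening: 0.128
grasp_force: 87.9
```

Emit:
play_rows --dp '[[0,0.27,-0.32],[0,0.54,-0.63],[0,0.78,-0.9],[0,0.96,-1.1],[0,1.05,-1.2]]' --rot '[[0,0,0],[0,0,0],[0,0,0],[0,0,0],[0,0,0]]'

```text
clock: 6.32
eef_pos: [514.4, -62.3, 308.5]
tcp_rot: [2.43, -0.0, -2.928]
contact_force: [0.9, -0.1, -5.1]
opening: 0.126
grasp_force: 87.9
```

```bash
python3 - <<'E'
from h import *
t=cam("top"); s=cam("side")
cv2.imwrite("pics/l1.png",np.hstack([t["color"],s["color"]])[100:400,::1,::-1][:,150:950])
se=telemetry.sense();print(se["clock"],se["qpos"].round(2),se["contact_force"],se["wrist_torque"],se["opening"])
p0,R0=pose(); print(p0,R0.round(3)); 
# lip-over-bin goals
yaw=1.80; ax=np.array([np.cos(yaw),np.sin(yaw),0]); bc=np.array([542,301.5,0])
for th,zl,off in [(-6,230,-40),(20,205,-40),(45,190,-30),(70,175,-20)]:
    a=np.radians(th); gx=114*np.cos(a)-80*np.sin(a); gz=-114*np.sin(a)-80*np.cos(a)
    g=bc+ax*(off-gx); g[2]=zl-gz
    P,R=goal(g,yaw,th); print(th,P.round(),delta(P,R))
E
```

```text
6.4167 [-0.47  0.36  1.63  0.53  1.63 -2.35] [-0.21199117 -0.31835205 -6.00863504] [-0.89581342 -0.24946015  0.01433334] 0.1255884529051119
[514.39869286 -62.23328159 307.41235747] [[-0.977 -0.16  -0.139]
 [-0.212  0.74   0.638]
 [ 0.001  0.653 -0.757]]
-6 [576. 156. 283.] ([-2.663, 3.4, 3.725], [-0.037, 0.089, -0.115])
20 [568. 190. 301.] ([-2.649, 4.338, 3.956], [4.296, 0.061, -0.133])
45 [555. 246. 308.] ([-2.627, 5.551, 4.75], [8.462, 0.032, -0.147])
70 [541. 307. 294.] ([-2.604, 6.499, 6.048], [12.629, -0.001, -0.156])
```

View pics/l1.png

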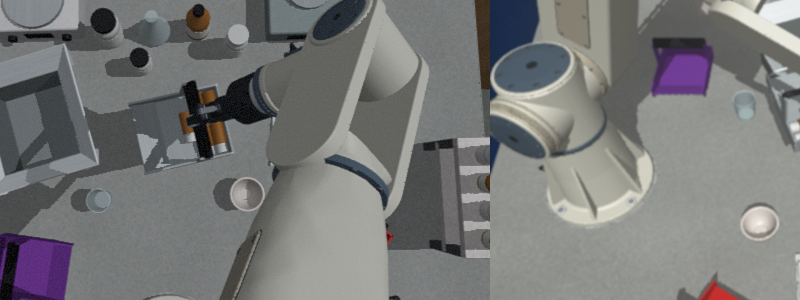

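Emit:
play_rows --dp '[[-0.11,0.15,0.14],[-0.27,0.37,0.34],[-0.45,0.62,0.58],[-0.67,0.91,0.86],[-0.88,1.2,1.14]]' --rot '[[0,0,0],[0,0,0],[0,0,0],[0,0,0],[0,0,0]]'

```text
clock: 6.83
eef_pos: [534.7, 12.2, 302.6]
tcp_rot: [2.428, -0.003, -2.928]
contact_force: [0.2, -1.5, -5.3]
opening: 0.127
grasp_force: 87.9
```

Emit:
play_rows --dp '[[-0.24,0.33,0.31],[-0.48,0.66,0.62],[-0.72,0.99,0.93],[-0.93,1.28,1.2],[-1.14,1.57,1.48]]' --rot '[[0,0,0],[0,0,0],[0,0,0],[0,0,0],[0,0,0]]'

```text
clock: 7.25
eef_pos: [560.4, 106.6, 298.8]
tcp_rot: [2.428, -0.004, -2.926]
contact_force: [-0.2, 0.9, -4.5]
opening: 0.13
grasp_force: 87.9
```

Emit:
play_rows --dp '[[-0.19,0.26,0.24],[-0.35,0.47,0.45],[-0.48,0.66,0.62],[-0.59,0.8,0.76],[-0.64,0.88,0.82]]' --rot '[[0,0,0],[0,0,0],[0,0,0],[0,0,0],[0,0,0]]'

```text
clock: 7.67
eef_pos: [575.5, 157.7, 297.3]
tcp_rot: [2.428, -0.003, -2.927]
contact_force: [-1.3, -0.8, -5.6]
opening: 0.121
grasp_force: 87.9
```

```bash
python3 - <<'E'
from h import *
t=cam("top"); s=cam("side")
cv2.imwrite("pics/p1.png",np.hstack([crop(t,100,130,200,180,2),crop(s,230,60,200,180,2)]))
p0,R0=pose(); print(p0,telemetry.sense()["qpos"].round(2),telemetry.sense()["contact_force"]); 
yaw=1.80; ax=np.array([np.cos(yaw),np.sin(yaw),0]); bc=np.array([542,301.5,0])
Q=(p0,R0)
for th,zl,off in [(10,215,-45),(26,205,-45),(42,192,-40),(58,182,-35),(74,172,-30)]:
    a=np.radians(th); gx=114*np.cos(a)-80*np.sin(a); gz=-114*np.sin(a)-80*np.cos(a)
    g=bc+ax*(off-gx); g[2]=zl-gz
    P,R=goal(g,yaw,th); print(th,P.round(),delta(P,R,*Q)); Q=P,R
E
```

```text
[575.51983802 156.89034133 297.58042795] [-0.1   0.37  1.65  0.68  1.43 -2.09] [ 0.60354781 -0.0333696  -5.5255994 ]
10 [573. 170. 296.] ([-0.001, 0.228, 0.237], [2.642, 0.057, -0.13])
26 [567. 195. 308.] ([-0.0, 0.712, 0.008], [2.667, 0.0, -0.0])
42 [559. 230. 309.] ([0.0, 0.89, 0.122], [2.667, -0.0, 0.0])
58 [550. 267. 304.] ([-0.0, 0.972, 0.014], [2.667, 0.0, -0.0])
74 [541. 305. 289.] ([0.0, 1.03, -0.038], [2.667, 0.0, -0.0])
```

View pics/p1.png

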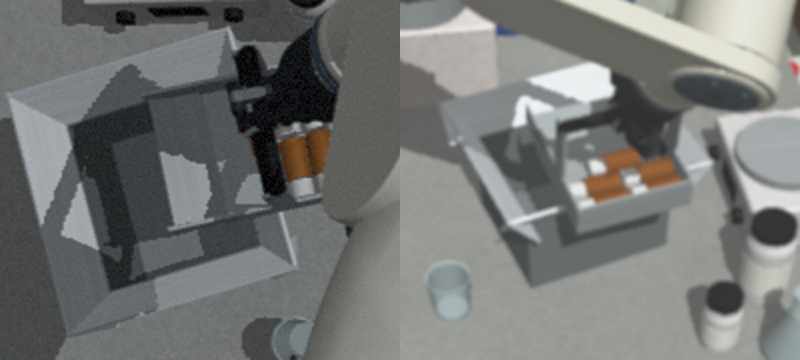

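The lip is well inside the rim (top view lip about (205,190)), and the vials are at the back of the tray. Tipping now.

Emit:
play_rows --dp '[[0,0.05,0.05],[0,0.09,0.1],[0,0.14,0.14],[0,0.18,0.19],[0,0.23,0.24]]' --rot '[[0.53,0,-0.03],[1.06,0,-0.05],[1.6,0.05,-0.1],[2.1,0.05,-0.1],[2.64,0.05,-0.13]]'

```text
clock: 8.18
eef_pos: [572.8, 168.3, 296.6]
tcp_rot: [2.707, 0.001, -2.915]
contact_force: [-0.4, -0.4, -5.7]
opening: 0.126
grasp_force: 87.9
```

Emit:
play_rows --dp '[[0,0.14,0],[0,0.28,0],[0,0.42,0],[0,0.57,0],[0,0.71,0]]' --rot '[[0.53,0,0],[1.06,0,0],[1.6,0,0],[2.13,0,0],[2.67,0,0]]'

```text
clock: 8.6
eef_pos: [566.7, 193.8, 308.9]
tcp_rot: [2.987, 0.001, -2.915]
contact_force: [-0.8, 0.2, -5.6]
opening: 0.123
grasp_force: 88.1
```

Emit:
play_rows --dp '[[0,0.18,0.02],[0,0.36,0.05],[0,0.54,0.07],[0,0.72,0.1],[0,0.89,0.12]]' --rot '[[0.53,0,0],[1.06,0,0],[1.6,0,0],[2.13,0,0],[2.67,0,0]]'

```text
clock: 9.02
eef_pos: [558.6, 229.1, 309.8]
tcp_rot: [-3.017, 0.001, -2.915]
contact_force: [-0.3, 0.1, -3.6]
opening: 0.123
grasp_force: 88.3
```

Emit:
play_rows --dp '[[0,0.19,0],[0,0.39,0],[0,0.58,0],[0,0.78,0],[0,0.97,0.01]]' --rot '[[0.53,0,0],[1.06,0,0],[1.6,0,0],[2.13,0,0],[2.67,0,0]]'

```text
clock: 9.43
eef_pos: [549.9, 266.9, 304.6]
tcp_rot: [-2.738, 0.001, -2.915]
contact_force: [0.3, -0.8, -3.9]
opening: 0.129
grasp_force: 88.4
```

Emit:
play_rows --dp '[[0,0.21,0],[0,0.41,-0.01],[0,0.62,-0.02],[0,0.82,-0.03],[0,1.03,-0.04]]' --rot '[[0.53,0,0],[1.06,0,0],[1.6,0,0],[2.13,0,0],[2.67,0,0]]'

```text
clock: 9.85
eef_pos: [541.3, 304.5, 289.5]
tcp_rot: [-2.459, 0.001, -2.916]
contact_force: [1.1, 0.0, -3.0]
opening: 0.124
grasp_force: 88.4
```

Emit:
play_rows --dp '[[0,0,0],[0,0,0],[0,0,0],[0,0,0],[0,0,0]]' --rot '[[0,0,0],[0,0,0],[0,0,0],[0,0,0],[0,0,0]]'

```text
clock: 10.27
eef_pos: [541.9, 303.5, 290.3]
tcp_rot: [-2.461, 0.002, -2.915]
contact_force: [0.9, 0.1, -4.0]
opening: 0.128
grasp_force: 88.5
```

```bash
python3 - <<'E'
from h import *
t=cam("top"); s=cam("side")
cv2.imwrite("pics/p2.png",np.hstack([crop(t,100,130,200,180,2),crop(s,230,60,200,180,2)]))
p0,R0=pose(); q=telemetry.sense(); print(q["clock"],p0,R0.round(3),q["qpos"].round(2),q["contact_force"],q["opening"]) 
E
```

```text
10.3667 [541.77122075 303.6864187  290.14386313] [[-0.974 -0.174  0.143]
 [-0.225  0.757 -0.613]
 [-0.002 -0.629 -0.777]] [ 0.8   0.5   1.44 -0.56  1.6  -0.89] [-0.1172088   0.05295634 -3.92009756] 0.12199985878043314
```

View pics/p2.png

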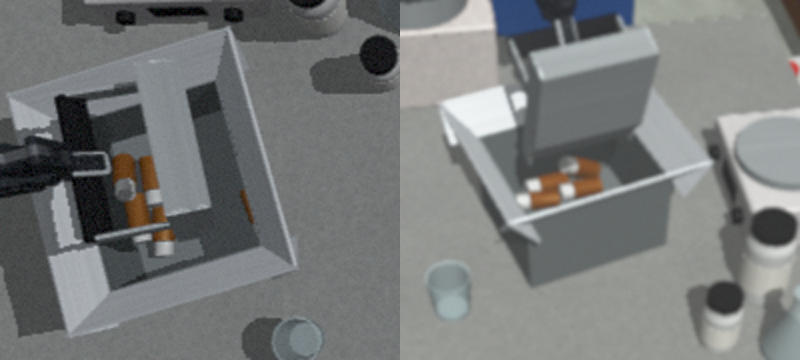

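Emit:
play_rows --dp '[[0,0.2,-0.1],[0,0.4,-0.2],[0,0.6,-0.3],[0,0.8,-0.4],[0,1.0,-0.5]]' --rot '[[0.5,0,0],[1.0,0,0],[1.5,0,0],[2.0,0,0],[2.5,0,0]]'

```text
clock: 10.78
eef_pos: [531.7, 347.1, 280.2]
tcp_rot: [-2.197, 0.002, -2.914]
contact_force: [-0.0, 0.2, -2.8]
opening: 0.128
grasp_force: 88.7
```

Emit:
play_rows --dp '[[0,0,0],[0,0,-0.3],[0,0,0],[0,0,-0.3],[0,0,-0.3]]' --rot '[[0,0,0],[0,0,0],[0,0,0],[0,0,0],[0,0,0]]'

```text
clock: 11.2
eef_pos: [529.8, 356.8, 288.8]
tcp_rot: [-2.201, 0.003, -2.914]
contact_force: [0.8, 1.3, -3.0]
opening: 0.125
grasp_force: 88.8
```

Emit:
play_rows --dp '[[0,0,0],[0,0,0],[0,0,0],[0,0,0],[0,0,0]]' --rot '[[0,0,0],[0,0,0],[0,0,0],[0,0,0],[0,0,0]]'

```text
clock: 11.62
eef_pos: [529.4, 356.1, 286.8]
tcp_rot: [-2.198, 0.001, -2.914]
contact_force: [0.1, 0.6, -4.5]
opening: 0.124
grasp_force: 88.8
```

```bash
python3 - <<'E'
from h import *
F=[]
for i in range(4):
    t=cam("top"); F.append(telemetry.sense()["contact_force"][2])
s=cam("side"); print(np.round(F,2))
for n,f in(("top",t),("side",s)):
    h=cv2.cvtColor(f["color"],cv2.COLOR_RGB2HSV); m=((h[...,0]>5)&(h[...,0]<18)&(h[...,1]>150)&(h[...,2]>50)).astype(np.uint8)
    k,l,st,c=cv2.connectedComponentsWithStats(m)
    print(n,[(st[i].tolist(),c[i].round().tolist()) for i in range(1,k) if st[i,4]>6])
p0,R0=pose(); q=telemetry.sense(); print(q["clock"],p0,Ro.from_matrix(R0).as_euler("xyz").round(3),q["qpos"].round(2))
# untip targets
yaw=1.80; ax=np.array([np.cos(yaw),np.sin(yaw),0]); bc=np.array([542,301.5,0]);Q=(p0,R0)
for th,zl,off in [(58,215,-45),(29,225,-60),(0,240,-80)]:
    a=np.radians(th); gx=114*np.cos(a)-80*np.sin(a); gz=-114*np.sin(a)-80*np.cos(a)
    g=bc+ax*(off-gx); g[2]=zl-gz
    P,R=goal(g,yaw,th); print(th,P.round(),delta(P,R,*Q)); Q=P,R
E
```

```text
[-3.98 -4.89 -3.89 -5.22]
top [([337, 109, 23, 22, 264], [349.0, 121.0]), ([220, 225, 5, 12, 18], [222.0, 230.0]), ([635, 276, 5, 12, 32], [638.0, 281.0])]
side [([321, 141, 7, 5, 20], [324.0, 143.0]), ([297, 147, 16, 14, 69], [304.0, 153.0]), ([318, 149, 11, 8, 57], [323.0, 152.0]), ([448, 246, 8, 11, 47], [452.0, 251.0])]
11.8667 [529.37725367 356.25602221 286.70729129] [-2.198e+00  1.000e-03 -2.913e+00] [ 0.93  0.67  1.32 -0.69  1.82 -0.81]
58 [552. 258. 337.] ([0.0, -2.494, 1.317], [-5.179, -0.001, -0.013])
29 [569. 186. 331.] ([-0.0, -1.651, 0.843], [-4.833, 0.0, -0.0])
0 [584. 123. 304.] ([-0.0, -1.666, 0.501], [-4.833, -0.0, 0.0])
```

Emit:
play_rows --dp '[[0,-0.5,0.26],[0,-1.0,0.52],[0,-1.5,0.79],[0,-2.0,1.05],[0,-2.49,1.31]]' --rot '[[-1.03,0,0],[-2.07,0,0],[-3.1,0,0],[-4.14,0,0],[-5.18,0,0]]'

```text
clock: 12.28
eef_pos: [552.2, 257.5, 337.9]
tcp_rot: [-2.745, 0.003, -2.913]
contact_force: [0.0, -0.6, -3.8]
opening: 0.129
grasp_force: 88.7
```

Emit:
play_rows --dp '[[0,-0.33,0.17],[0,-0.66,0.34],[0,-1.0,0.5],[0,-1.32,0.67],[0,-1.65,0.84]]' --rot '[[-0.97,0,0],[-1.93,0,0],[-2.9,0,0],[-3.87,0,0],[-4.83,0,0]]'

```text
clock: 12.7
eef_pos: [568.8, 185.0, 332.7]
tcp_rot: [3.034, 0.003, -2.913]
contact_force: [0.2, 0.3, -5.0]
opening: 0.123
grasp_force: 88.7
```

Emit:
play_rows --dp '[[0,-0.33,0.1],[0,-0.66,0.2],[0,-1.0,0.3],[0,-1.32,0.4],[0,-1.65,0.5]]' --rot '[[-0.97,0,0],[-1.93,0,0],[-2.9,0,0],[-3.87,0,0],[-4.83,0,0]]'

```text
clock: 13.12
eef_pos: [583.2, 122.6, 305.3]
tcp_rot: [2.528, 0.002, -2.913]
contact_force: [-1.2, -0.3, -4.8]
opening: 0.13
grasp_force: 88.8
```

Emit:
play_rows --dp '[[0,-0.6,-0.42],[0,-1.2,-0.84],[0,-1.8,-1.26],[0,-2.4,-1.68],[0,-3.07,-2.15]]' --rot '[[0,0,0],[0,0,0],[0,0,0],[0,0,0],[0,0,0]]'

```text
clock: 13.53
eef_pos: [616.5, -23.5, 304.5]
tcp_rot: [2.532, -0.001, -2.912]
contact_force: [0.1, -0.0, -4.6]
opening: 0.123
grasp_force: 88.8
```

```bash
python3 - <<'E'
from h import *
t=cam("top"); s=cam("side")
cv2.imwrite("pics/q1.png",np.hstack([crop(t,100,130,260,200,1.6),crop(s,230,60,200,160,2)[:320]]))
p0,R0=pose(); q=telemetry.sense(); print(q["clock"],p0,q["qpos"].round(2),q["contact_force"]) 
E
```

```text
13.6333 [617.70164291 -26.78714499 303.81822617] [-0.32  0.45  1.45  0.51  1.58 -2.2 ] [ 0.43898291  0.49675228 -4.73742771]
```

```bash
python3 - <<'E'
from h import *
for n in("top","side"):
    f=cam(n)
    h=cv2.cvtColor(f["color"],cv2.COLOR_RGB2HSV); m=((h[...,0]>5)&(h[...,0]<18)&(h[...,1]>150)&(h[...,2]>40)).astype(np.uint8)
    k,l,st,c=cv2.connectedComponentsWithStats(m)
    print(n,[st[i].tolist() for i in range(1,k) if st[i,4]>6])
E
```

```text
top [[582, 17, 15, 12, 59], [597, 17, 20, 8, 64], [616, 16, 20, 12, 76], [632, 16, 8, 3, 11], [551, 19, 9, 8, 20], [567, 19, 7, 3, 7], [575, 18, 6, 6, 11], [516, 20, 7, 6, 13], [523, 20, 17, 11, 56], [539, 20, 13, 10, 43], [561, 21, 15, 9, 45], [359, 25, 11, 8, 25], [368, 25, 15, 12, 45], [377, 25, 15, 11, 51], [392, 24, 11, 11, 36], [399, 25, 14, 11, 48], [518, 25, 5, 4, 10], [557, 24, 3, 6, 8], [314, 27, 5, 4, 7], [320, 27, 9, 9, 28], [332, 27, 10, 11, 29], [349, 26, 6, 6, 16], [513, 27, 4, 5, 9], [574, 27, 10, 2, 12], [240, 29, 36, 12, 131], [277, 28, 16, 12, 50], [299, 28, 11, 11, 48], [340, 29, 8, 5, 18], [172, 31, 50, 12, 210], [220, 30, 22, 9, 73], [251, 30, 4, 5, 11], [358, 30, 5, 5, 13], [157, 33, 14, 9, 44], [292, 32, 10, 7, 23], [309, 32, 12, 7, 31], [101, 35, 13, 11, 43], [121, 34, 16, 11, 48], [143, 34, 10, 5, 15], [151, 35, 7, 7, 18], [55, 36, 6, 5, 12], [66, 37, 9, 8, 12], [72, 36, 22, 10, 68], [1, 38, 23, 11, 69], [21, 38, 5, 3, 8], [30, 39, 6, 9, 23], [39, 39, 22, 9, 62], [60, 38, 9, 10, 23], [136, 38, 16, 7, 41], [224, 39, 9, 3, 13], [24, 41, 5, 7, 17], [35, 41, 5, 7, 11], [119, 40, 7, 5, 17], [104, 42, 6, 4, 8], [127, 42, 5, 3, 8], [1, 45, 5, 5, 10], [337, 109, 22, 22, 171], [156, 207, 12, 14, 120], [170, 208, 12, 17, 156], [220, 225, 5, 10, 15], [163, 227, 24, 23, 285], [636, 275, 4, 15, 31]]
side [[321, 141, 8, 5, 29], [296, 147, 17, 15, 100], [318, 148, 12, 9, 70], [448, 246, 9, 11, 53]]
```

View pics/q1.png

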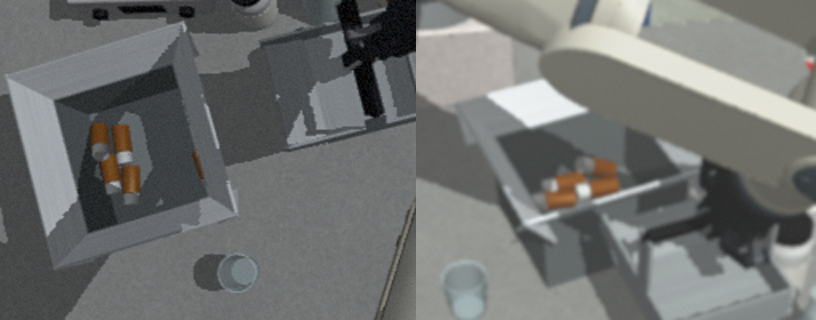

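All five vials are in the bin: four at crop (100–130,130–185), one at (198,165) by the near wall. The tray is empty. Next is the bay.

```bash
python3 - <<'E'
from h import *
t=cam("top"); s=cam("side")
by=[(t,(423.75,194.25),(85,-92,6)),(t,(420.75,265.75),(85,92,6)),(t,(494.25,196.25),(-85,-92,28)),(t,(491.75,269.25),(-85,92,28)),
(s,(305,354.3),(85,92,6)),(s,(389,349.3),(85,-92,6))]
b,e=fit(by,[524,-354,1.49]); print("bay",b.round(3),e)
p0,R0=pose(); ax=np.array([np.cos(b[2]),np.sin(b[2]),0]); Q=p0,R0
for z in(205,40,10):
    g=np.array([b[0],b[1],0])+22*ax; g[2]=z+105
    P,R=goal(g,b[2]); print(z,P.round(1),delta(P,R,*Q)); Q=P,R
E
```

```text
bay [ 523.955 -355.306    1.49 ] [[-0.0, -0.5], [-0.3, -0.0], [0.0, -0.4], [0.1, 0.6], [-0.0, 0.3], [-0.2, -0.1]]
205 [ 526.6 -322.5  294.4] ([3.899, -5.736, -3.699], [-0.005, -1.695, 2.418])
40 [ 526.6 -322.5  129.4] ([0.0, -2.366, 3.379], [0.0, 0.0, 0.0])
10 [ 526.6 -322.5   99.4] ([0.0, -0.43, 0.614], [0.0, 0.0, 0.0])
```

Emit:
play_rows --dp '[[0.3,-0.44,-0.28],[0.7,-1.03,-0.66],[1.11,-1.63,-1.05],[1.53,-2.25,-1.45],[1.95,-2.87,-1.85]]' --rot '[[0,0,0],[0,0,0],[0,0,0],[0,0,0],[0,0,0]]'

```text
clock: 14.25
eef_pos: [571.4, -172.4, 300.0]
tcp_rot: [2.532, 0.001, -2.911]
contact_force: [0.8, -0.3, -4.1]
opening: 0.125
grasp_force: 89.2
```

Emit:
play_rows --dp '[[0.42,-0.62,-0.4],[0.84,-1.24,-0.8],[1.25,-1.84,-1.19],[1.65,-2.43,-1.57],[1.95,-2.87,-1.85]]' --rot '[[0,0,0],[0,0,0],[0,0,0],[0,0,0],[0,0,0]]'

```text
clock: 14.67
eef_pos: [526.3, -324.3, 294.5]
tcp_rot: [2.532, 0.0, -2.913]
contact_force: [1.4, 0.0, -4.0]
opening: 0.123
grasp_force: 89.2
```

Emit:
play_rows --dp '[[0,0,0],[0,0,0],[0,0,0],[0,0,0],[0,0,0]]' --rot '[[0,-0.34,0.48],[0,-0.68,0.97],[0,-1.02,1.45],[0,-1.36,1.93],[-0.005,-1.695,2.418]]'

```text
clock: 15.08
eef_pos: [527.2, -321.9, 294.6]
tcp_rot: [2.53, 0.001, 3.059]
contact_force: [-0.5, 0.0, -4.0]
opening: 0.129
grasp_force: 89.3
```

```bash
python3 - <<'E'
from h import *
b=(523.96,-355.3,1.49)
s=cam("side");s=cam("side")
p0,R0=pose(); ax=np.array([np.cos(b[2]),np.sin(b[2]),0]); Q=p0,R0; q=telemetry.sense(); print(q["clock"],p0,q["qpos"].round(2),q["contact_force"])
for z in(50,12):
    g=np.array([b[0],b[1],0])+22*ax; g[2]=z+105
    P,R=goal(g,b[2]); print(z,P.round(1),delta(P,R,*Q)); Q=P,R
E
```

```text
15.1833 [ 526.45287834 -322.07770127  294.90167463] [-0.8   0.51  1.39  0.45  1.66 -2.34] [-0.78072398  1.33738852 -2.58803852]
50 [ 526.6 -322.5  139.4] ([-0.002, -2.238, 3.178], [0.001, 0.01, -0.002])
12 [ 526.6 -322.5  101.4] ([0.0, -0.545, 0.778], [0.0, 0.0, 0.0])
```

Emit:
play_rows --dp '[[0,-0.4,0.57],[0,-0.85,1.21],[0,-1.35,1.92],[0,-1.85,2.63],[0,-2.238,3.178]]' --rot '[[0,0,0],[0,0,0],[0,0,0],[0,0,0],[0,0,0]]'

```text
clock: 15.6
eef_pos: [526.8, -322.0, 136.6]
tcp_rot: [2.53, 0.0, 3.065]
contact_force: [-0.3, -0.2, -3.8]
opening: 0.125
grasp_force: 89.1
```

Emit:
play_rows --dp '[[0,-0.11,0.16],[0,-0.22,0.31],[0,-0.33,0.47],[0,-0.44,0.62],[0,-0.545,0.778]]' --rot '[[0,0,0],[0,0,0],[0,0,0],[0,0,0],[0,0,0]]'

```text
clock: 16.02
eef_pos: [528.0, -324.1, 101.8]
tcp_rot: [2.532, 0.003, 3.061]
contact_force: [0.8, -0.2, -3.9]
opening: 0.13
grasp_force: 89.1
```

Emit:
play_rows --dp '[[0,-0.02,0.03],[0,-0.04,0.06],[0,-0.06,0.08],[0,-0.06,0.08]]' --rot '[[0,0,0],[0,0,0],[0,0,0],[0,0,0]]'

```text
clock: 16.35
eef_pos: [527.2, -323.8, 97.3]
tcp_rot: [2.531, 0.002, 3.06]
contact_force: [0.0, -0.6, -4.3]
opening: 0.124
grasp_force: 89.1
```

```bash
python3 - <<'E'
from h import *
for i in range(3):
    cam("side"); q=telemetry.sense(); print(q["clock"],q["eef_pos"].round(1),q["tcp_rot"].round(3),q["contact_force"].round(1),q["wrist_torque"].round(2))
E
```

```text
16.4 [ 527.2 -323.8   97.3] [2.531e+00 2.000e-03 3.060e+00] [ 0.2 -0.3 -3.6] [-0.64  0.06  0.03]
16.45 [ 527.3 -323.8   97.4] [2.531e+00 2.000e-03 3.060e+00] [-0.4  0.6 -2.8] [-0.66 -0.   -0.03]
16.5 [ 527.2 -323.8   97.3] [2.531e+00 2.000e-03 3.060e+00] [-0.7  0.1 -2.7] [-0.67  0.09 -0.03]
```

Emit:
play_rows --dp '[[0,-0.015,0.02],[0,-0.03,0.04],[0,-0.03,0.04]]' --rot '[[0,0,0],[0,0,0],[0,0,0]]'

```text
clock: 16.75
eef_pos: [527.3, -323.8, 95.8]
tcp_rot: [2.53, 0.002, 3.06]
contact_force: [-1.6, -0.9, 3.4]
opening: 0.125
grasp_force: 90.2
```

Emit:
play_rows --dp '[[0,-0.015,0.02],[0,-0.03,0.04],[0,-0.03,0.04]]' --rot '[[0,0,0],[0,0,0],[0,0,0]]'

```text
clock: 17.0
eef_pos: [527.3, -323.8, 95.7]
tcp_rot: [2.529, 0.002, 3.061]
contact_force: [-5.2, -1.8, 16.9]
opening: 0.125
grasp_force: 92.0
```

Emit:
play_rows --dp '[[0,0.018,-0.025],[0,0.018,-0.025]]' --rot '[[0,0,0],[0,0,0]]'

```text
clock: 17.17
eef_pos: [527.3, -323.8, 95.7]
tcp_rot: [2.53, 0.002, 3.061]
contact_force: [-1.7, -1.4, 10.0]
opening: 0.128
grasp_force: 91.1
```

Emit:
play_rows --dp '[[0,-0.1,-0.07],[0,-0.2,-0.14],[0,-0.31,-0.21],[0,-0.41,-0.29],[0,-0.51,-0.36]]' --rot '[[0,0,0],[0,0,0],[0,0,0],[0,0,0],[0,0,0]]'

```text
clock: 17.58
eef_pos: [525.7, -346.6, 96.2]
tcp_rot: [2.526, 0.002, 3.061]
contact_force: [0.2, 11.3, 10.4]
opening: 0.128
grasp_force: 90.4
```

Emit:
play_rows --dp '[[0,-0.03,-0.02],[0,-0.06,-0.04],[0,-0.06,-0.04]]' --rot '[[0,0,0],[0,0,0],[0,0,0]]'

```text
clock: 17.83
eef_pos: [525.5, -349.5, 96.1]
tcp_rot: [2.526, 0.002, 3.061]
contact_force: [1.0, 7.9, 9.5]
opening: 0.124
grasp_force: 90.6
```

Emit:
play_rows --dp '[[0,-0.03,-0.02],[0,-0.06,-0.04],[0,-0.06,-0.04]]' --rot '[[0,0,0],[0,0,0],[0,0,0]]'

```text
clock: 18.08
eef_pos: [525.3, -352.1, 96.2]
tcp_rot: [2.525, 0.002, 3.061]
contact_force: [-1.0, 8.1, 12.0]
opening: 0.126
grasp_force: 90.6
```

Emit:
play_rows --dp '[[0,-0.02,-0.015],[0,-0.04,-0.03],[0,-0.04,-0.03]]' --rot '[[0,0,0],[0,0,0],[0,0,0]]'

```text
clock: 18.33
eef_pos: [525.3, -353.6, 96.3]
tcp_rot: [2.524, 0.002, 3.061]
contact_force: [0.8, 11.0, 12.6]
opening: 0.129
grasp_force: 90.5
```

Emit:
play_rows --dp '[[0,-0.02,-0.015],[0,-0.04,-0.03],[0,-0.04,-0.03]]' --rot '[[0,0,0],[0,0,0],[0,0,0]]'

```text
clock: 18.58
eef_pos: [525.2, -354.1, 96.7]
tcp_rot: [2.521, 0.001, 3.061]
contact_force: [2.8, 15.6, 12.5]
opening: 0.125
grasp_force: 90.4
```

Emit:
play_rows --dp '[[0,-0.02,-0.015],[0,-0.03,-0.02],[0,-0.03,-0.02]]' --rot '[[0,0,0],[0,0,0],[0,0,0]]'

```text
clock: 18.83
eef_pos: [525.2, -354.4, 97.0]
tcp_rot: [2.519, 0.001, 3.062]
contact_force: [2.9, 19.5, 14.9]
opening: 0.129
grasp_force: 90.3
```

Emit:
play_rows --dp '[[0,0.02,0.03],[0,0.02,0.03]]' --rot '[[0,0,0],[0,0,0]]'

```text
clock: 19.0
eef_pos: [525.2, -354.0, 96.6]
tcp_rot: [2.521, 0.001, 3.062]
contact_force: [2.8, 16.2, 15.4]
opening: 0.126
grasp_force: 90.5
```

Emit:
play_rows --dp '[[0,0,0],[0,0,0],[0,0,0]]' --rot '[[0,0,0],[0,0,0],[0,0,0]]' --grip_force 20

```text
clock: 19.25
eef_pos: [525.2, -354.0, 96.6]
tcp_rot: [2.521, 0.001, 3.062]
contact_force: [2.6, 16.4, 15.5]
opening: 0.127
grasp_force: 90.5
```

```bash
python3 - <<'E'
from h import *
for i in range(2):
    cam("side"); q=telemetry.sense(); print(q["clock"],q["eef_pos"].round(1),q["tcp_rot"].round(3),q["contact_force"].round(1),q["wrist_torque"].round(2))
E
```

```text
19.3 [ 525.2 -354.    96.6] [2.521e+00 1.000e-03 3.062e+00] [ 0.6 16.6 16.1] [ 3.38 -0.33 -0.25]
19.35 [ 525.2 -354.    96.6] [2.521e+00 1.000e-03 3.062e+00] [ 2.4 16.9 15.1] [ 3.34 -0.3  -0.18]
```

Emit:
play_rows --dp '[[0,0.03,0.02],[0,0.03,0.02]]' --rot '[[0,0,0],[0,0,0]]'

```text
clock: 19.52
eef_pos: [525.2, -353.6, 96.3]
tcp_rot: [2.523, 0.002, 3.062]
contact_force: [0.9, 12.6, 15.5]
opening: 0.125
grasp_force: 90.8
```

Emit:
play_rows --dp '[[0,0,0],[0,0,0],[0,0,0]]' --rot '[[0,0,0],[0,0,0],[0,0,0]]' --grip_force 20 --fingers 0

```text
clock: 19.77
eef_pos: [525.2, -353.6, 96.3]
tcp_rot: [2.523, 0.002, 3.061]
contact_force: [1.3, 13.2, 15.0]
opening: 0.13
grasp_force: 90.7
```

Emit:
play_rows --dp '[[0,0,0],[0,0,0],[0,0,0],[0,0,0]]' --rot '[[0,0,0],[0,0,0],[0,0,0],[0,0,0]]' --fingers 0.3

```text
clock: 20.1
eef_pos: [524.4, -357.2, 93.5]
tcp_rot: [2.531, 0.001, 3.06]
contact_force: [0.3, -0.4, 0.3]
opening: 0.299
grasp_force: 0.0
```

```bash
python3 - <<'E'
from h import *
cam("side"); q=telemetry.sense(); print(q["clock"],q["eef_pos"].round(1),q["tcp_rot"].round(3),q["contact_force"].round(1),q["wrist_torque"].round(2),q["opening"],q["grasp_force"])
E
```

```text
20.15 [ 524.3 -357.2   93.5] [2.531e+00 1.000e-03 3.060e+00] [ 0.1 -0.1 -0.1] [-0.27  0.03 -0.01] 0.2967449055102496 0.0
```

Emit:
play_rows --dp '[[0,0,0],[0,0,0],[0,0,0],[0,0,0]]' --rot '[[0,0,0],[0,0,0],[0,0,0],[0,0,0]]' --fingers 0.8

```text
clock: 20.48
eef_pos: [524.4, -357.0, 93.7]
tcp_rot: [2.53, 0.001, 3.06]
contact_force: [-0.3, -0.7, -0.1]
opening: 0.794
grasp_force: 0.0
```

Emit:
play_rows --dp '[[0,0,-0.4],[0,0,-1.0],[0,0,-1.8],[0,0,-2.6],[0,0,-3.4]]' --rot '[[0,0,0],[0,0,0],[0,0,0],[0,0,0],[0,0,0]]'

```text
clock: 20.9
eef_pos: [517.7, -435.3, 206.3]
tcp_rot: [2.53, 0.001, 3.061]
contact_force: [0.3, -0.1, -0.2]
opening: 0.801
grasp_force: 0.0
```

Emit:
play_rows --dp '[[0,0.4,-0.6],[0,0.9,-1.3],[0,1.4,-2.0],[0,1.7,-2.4],[0,1.7,-2.4]]' --rot '[[0,0,0],[0,0,0],[0,0,0],[0,0,0],[0,0,0]]'

```text
clock: 21.32
eef_pos: [518.9, -435.2, 328.5]
tcp_rot: [2.536, 0.007, 3.061]
contact_force: [0.7, -0.6, 0.4]
opening: 0.8
grasp_force: 0.0
```

Emit:
play_rows --dp '[[0,0.8,0.5],[0,1.6,1.0],[0,2.4,1.6],[0,3.2,2.2],[0,4.0,2.8]]' --rot '[[0,0,0],[0,0,0],[0,0,0],[0,0,0],[0,0,0]]'

```text
clock: 21.73
eef_pos: [533.3, -237.6, 322.1]
tcp_rot: [2.53, 0.0, 3.06]
contact_force: [0.5, 0.6, -0.6]
opening: 0.805
grasp_force: 0.0
```

Emit:
play_rows --dp '[[0,0.8,0.5],[0,1.6,1.0],[0,2.4,1.6],[0,3.2,2.2],[0,4.0,2.8]]' --rot '[[0,0,0],[0,0,0],[0,0,0],[0,0,0],[0,0,0]]'

```text
clock: 22.15
eef_pos: [549.1, -43.0, 322.5]
tcp_rot: [2.53, 0.001, 3.06]
contact_force: [-0.3, -0.4, 0.2]
opening: 0.798
grasp_force: 0.0
```

```bash
python3 - <<'E'
from h import *
cam("top"); t=cam("top"); s=cam("side")
q=telemetry.sense(); print(q["clock"],q["eef_pos"].round(1),q["contact_force"].round(1))
np.save("fr.npy",[t,s],allow_pickle=True)
a=crop(t,405,180,100,150,4); b=crop(s,300,300,100,150,4)
cv2.imwrite("pics/z1.png",np.hstack([a,b]))
E
```

```text
22.3 [548.8 -42.2 322.7] [ 0.1 -0.5  0.7]
```

View pics/z1.png

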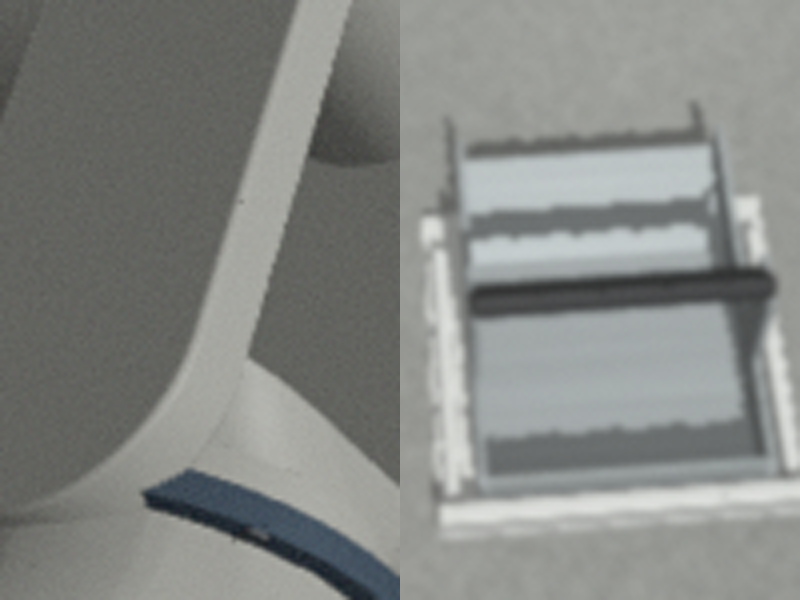

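```bash
python3 - <<'E'
from h import *
s=cam("side"); b=np.array([523.96,-355.3,1.49])
def T(p,l): c,sn=np.cos(p[2]),np.sin(p[2]); return [p[0]+c*l[0]-sn*l[1],p[1]+sn*l[0]+c*l[1],l[2]]
home=np.r_[T(b,(-10,0,0))[:2],b[2]]
L=[(-65,72,46),(-65,-72,46),(116,72,46),(116,-72,46),(0,72,111),(0,-72,111),(-61,68,46),(-61,-68,46)]
for l in L: print(l,((proj(s,T(home,l))[0]-300)*4).round())
print("stop in/out",[((proj(s,T(b,l))[0]-300)*4).round().tolist() for l in [(-75,92,28),(-75,-92,28),(-85,92,28),(-85,-92,28)]])
obs=[(s,np.array(q)/4+300,l) for q,l in [((483,490),L[0]),((776,474),L[1]),((448,118),L[2]),((696,103),L[3]),((470,298),L[4]),((775,281),L[5])]]
p,e=fit(obs,home); print(p-home,e)
for n in("top","side"):
  f=cam(n);h=cv2.cvtColor(f["color"],cv2.COLOR_RGB2HSV)
E
```

```text
(-65, 72, 46) [ 76. 491.]
(-65, -72, 46) [376. 470.]
(116, 72, 46) [ 54. 147.]
(116, -72, 46) [321. 130.]
(0, 72, 111) [ 67. 306.]
(0, -72, 111) [370. 286.]
(-61, 68, 46) [ 84. 482.]
(-61, -68, 46) [366. 462.]
stop in/out [[35.0, 506.0], [412.0, 479.0], [36.0, 527.0], [415.0, 500.0]]
[ 1.94052539e+02 -2.60506459e+01 -4.26185076e-02] [[-1.0, -3.0], [0.3, -1.0], [-5.3, 4.6], [-0.7, 6.7], [2.5, -1.2], [1.7, 1.2]]
```

The tray sits between the rails with its back at the stop (left at about (483,490), right (776,474), against predicted home (476,491) and (776,470)). To make sure it is square, I'll nudge the lip's middle with shut fingers, low down.

Emit:
play_rows --dp '[[0,0,0],[0,0,0],[0,0,0],[0,0,0],[0,0,0]]' --rot '[[1.17,0,0],[2.33,0,0],[3.5,0,0],[4.67,0,0],[5.83,0,0]]' --fingers 0

```text
clock: 22.87
eef_pos: [550.6, -46.9, 324.3]
tcp_rot: [-3.136, 0.005, 3.057]
contact_force: [0.1, 0.2, -1.1]
opening: 0.089
grasp_force: 0.0
```

Emit:
play_rows --dp '[[0,0,0],[0,0,0],[0,0,0]]' --rot '[[0,0,0],[0,0,0],[0,0,0]]'

```text
clock: 23.12
eef_pos: [549.5, -45.4, 322.5]
tcp_rot: [3.139, -0.0, 3.06]
contact_force: [-0.7, -0.3, 0.5]
opening: -0.001
grasp_force: 0.0
```

```bash
python3 - <<'E'
from h import *
p0,R0=pose(); q=telemetry.sense(); print(q["clock"],p0,q["tcp_rot"],q["qpos"].round(2),q["opening"])
b=1.49; lip=np.array([532.6,-249.7,0]); ax=np.array([np.cos(b),np.sin(b),0])
_,R=goal([0,0,0],b,35); Q=p0,R0
for d,z in((70,200),(70,20),(30,20)):
    P=lip+ax*d; P[2]=z; print(P.round(),delta(P,R,*Q)); Q=P,R
E
```

```text
23.1167 [549.47143128 -45.37163168 322.51139995] [ 3.13851107e+00 -4.86204479e-05  3.05997266e+00] [-0.09  0.16  1.68  0.    1.3  -1.58] -0.001157778164564519
[ 538. -180.  200.] ([0.005, -3.385, 3.052], [0.03, -0.0, -0.008])
[ 538. -180.   20.] ([0.0, 0.0, 4.5], [-0.0, -0.0, 0.0])
[ 535. -220.   20.] ([-0.0, -1.0, 0.0], [-0.0, -0.0, 0.0])
```

Emit:
play_rows --dp '[[0,-0.68,0.6],[0,-1.36,1.2],[0,-2.04,1.8],[0,-2.7,2.4],[0,-3.38,3.05]]' --rot '[[0,0,0],[0,0,0],[0,0,0],[0,0,0],[0,0,0]]'

```text
clock: 23.53
eef_pos: [537.9, -182.6, 199.7]
tcp_rot: [3.139, 0.001, 3.057]
contact_force: [0.8, -0.2, 0.3]
opening: -0.003
grasp_force: 0.0
```

Emit:
play_rows --dp '[[0,0,0.8],[0,0,1.6],[0,0,2.5],[0,0,3.3],[0,0,3.9]]' --rot '[[0,0,0],[0,0,0],[0,0,0],[0,0,0],[0,0,0]]'

```text
clock: 23.95
eef_pos: [536.7, -181.2, 41.7]
tcp_rot: [3.139, -0.002, 3.056]
contact_force: [0.4, 0.1, -0.9]
opening: -0.002
grasp_force: 0.0
```

Emit:
play_rows --dp '[[0,0,0.3],[0,0,0.55],[0,0,0.55]]' --rot '[[0,0,0],[0,0,0],[0,0,0]]'

```text
clock: 24.2
eef_pos: [537.8, -180.3, 21.4]
tcp_rot: [3.14, -0.001, 3.058]
contact_force: [-0.8, 0.4, 0.0]
opening: 0.002
grasp_force: 0.0
```

Emit:
play_rows --dp '[[0,-0.3,0],[0,-0.6,0],[0,-0.9,0],[0,-0.9,0]]' --rot '[[0,0,0],[0,0,0],[0,0,0],[0,0,0]]'

```text
clock: 24.53
eef_pos: [537.0, -218.3, 24.3]
tcp_rot: [-3.141, 0.004, 3.059]
contact_force: [-0.2, -0.6, 0.1]
opening: -0.003
grasp_force: 0.0
```

Emit:
play_rows --dp '[[0,-0.1,0],[0,-0.2,0],[0,-0.2,0]]' --rot '[[0,0,0],[0,0,0],[0,0,0]]'

```text
clock: 24.78
eef_pos: [535.5, -223.9, 23.2]
tcp_rot: [3.141, 0.002, 3.06]
contact_force: [-0.7, -0.1, -0.2]
opening: 0.002
grasp_force: 0.0
```

Emit:
play_rows --dp '[[0,-0.1,0],[0,-0.2,0],[0,-0.2,0]]' --rot '[[0,0,0],[0,0,0],[0,0,0]]'

```text
clock: 25.03
eef_pos: [534.8, -231.7, 22.8]
tcp_rot: [3.141, 0.001, 3.061]
contact_force: [0.3, -0.2, -0.4]
opening: -0.003
grasp_force: 0.0
```

Emit:
play_rows --dp '[[0,-0.05,0],[0,-0.08,0],[0,-0.08,0]]' --rot '[[0,0,0],[0,0,0],[0,0,0]]'

```text
clock: 25.28
eef_pos: [534.4, -234.6, 22.8]
tcp_rot: [3.141, 0.001, 3.06]
contact_force: [0.5, -0.4, -0.1]
opening: -0.002
grasp_force: 0.0
```

Emit:
play_rows --dp '[[0,-0.04,0],[0,-0.08,0],[0,-0.08,0]]' --rot '[[0,0,0],[0,0,0],[0,0,0]]'

```text
clock: 25.53
eef_pos: [534.3, -237.9, 22.9]
tcp_rot: [3.141, 0.001, 3.06]
contact_force: [0.5, 0.2, 1.2]
opening: 0.002
grasp_force: 0.0
```

Emit:
play_rows --dp '[[0,-0.03,0],[0,-0.05,0],[0,-0.05,0]]' --rot '[[0,0,0],[0,0,0],[0,0,0]]'

```text
clock: 25.78
eef_pos: [534.0, -238.9, 22.8]
tcp_rot: [3.14, 0.001, 3.06]
contact_force: [1.1, 5.5, 0.9]
opening: 0.001
grasp_force: 2.7
```

Emit:
play_rows --dp '[[0,-0.03,0],[0,-0.05,0],[0,-0.05,0]]' --rot '[[0,0,0],[0,0,0],[0,0,0]]'

```text
clock: 26.03
eef_pos: [533.9, -239.3, 22.8]
tcp_rot: [3.138, 0.0, 3.059]
contact_force: [3.7, 14.9, 3.2]
opening: -0.0
grasp_force: 7.3
```

Firm contact with almost no travel: the tray is seated on the stop. Backing off and clearing.

Emit:
play_rows --dp '[[0,0.15,0],[0,0.4,0],[0,0.8,0],[0,1.3,0],[0,1.5,0]]' --rot '[[0,0,0],[0,0,0],[0,0,0],[0,0,0],[0,0,0]]'

```text
clock: 26.45
eef_pos: [538.4, -179.9, 22.8]
tcp_rot: [3.141, 0.0, 3.061]
contact_force: [-0.3, -0.4, 0.1]
opening: -0.001
grasp_force: 0.0
```

Emit:
play_rows --dp '[[0,0,-0.9],[0,0,-1.8],[0,0,-2.8],[0,0,-3.8],[0,0,-4.8]]' --rot '[[0,0,0],[0,0,0],[0,0,0],[0,0,0],[0,0,0]]'

```text
clock: 26.87
eef_pos: [538.1, -181.7, 216.8]
tcp_rot: [3.141, 0.001, 3.061]
contact_force: [0.9, -0.0, 0.4]
opening: -0.001
grasp_force: 0.0
```

Emit:
play_rows --dp '[[0,0.8,-0.4],[0,1.6,-0.8],[0,2.5,-1.2],[0,3.4,-1.6],[0,4.3,-2.0]]' --rot '[[0,0,0],[0,0,0],[0,0,0],[0,0,0],[0,0,0]]'

```text
clock: 27.28
eef_pos: [552.0, -9.1, 296.0]
tcp_rot: [3.141, 0.002, 3.06]
contact_force: [1.2, -0.4, -0.5]
opening: 0.001
grasp_force: 0.0
```

Emit:
play_rows --dp '[[0,0.9,0],[0,1.8,0],[0,2.7,0],[0,3.6,0],[0,4.5,0]]' --rot '[[0,0,0],[0,0,0],[0,0,0],[0,0,0],[0,0,0]]'

```text
clock: 27.7
eef_pos: [566.7, 170.6, 295.2]
tcp_rot: [3.141, 0.002, 3.061]
contact_force: [0.9, -0.2, 0.0]
opening: -0.002
grasp_force: 0.0
```

```bash
python3 - <<'E'
from h import *
cam("top"); t=cam("top"); q=telemetry.sense(); print(q["clock"],q["eef_pos"].round(),q["contact_force"].round(1))
g=cv2.cvtColor(t["color"],cv2.COLOR_RGB2GRAY)
old=cv2.cvtColor(cv2.imread("pics/top0.png"),cv2.COLOR_BGR2GRAY)
# tray back wall / stop edge columns, by row
for r_ in range(205,262,8): print(r_, g[r_,466:500].tolist())
# bystander change in mean grey level
for n,(u,v) in dict(a=(256,125),flask=(305,128),c2=(291,160),amber=(348,118),jar=(387,138),mortar=(397,294),beaker=(248,300)).items():
    A=old[v-14:v+14,u-14:u+14];B=g[v-22:v+22,u-22:u+22]; m=cv2.minMaxLoc(cv2.matchTemplate(B,A,cv2.TM_CCOEFF_NORMED)); print(n,round(m[1],2),m[3])
E
```

```text
27.8 [567. 173. 295.] [ 0.4 -0.2 -0.6]
205 [86, 43, 2, 1, 5, 15, 7, 0, 3, 5, 19, 30, 26, 35, 52, 58, 61, 50, 55, 54, 46, 47, 55, 61, 90, 135, 147, 144, 111, 108, 109, 109, 108, 112]
213 [122, 55, 0, 11, 0, 17, 4, 0, 2, 9, 26, 21, 31, 56, 78, 83, 82, 76, 77, 68, 59, 53, 53, 64, 101, 135, 151, 132, 110, 110, 106, 113, 114, 114]
221 [98, 24, 9, 3, 17, 15, 10, 1, 8, 11, 0, 24, 37, 66, 79, 79, 78, 79, 74, 63, 56, 54, 56, 75, 119, 143, 163, 127, 111, 109, 109, 110, 112, 111]
229 [68, 18, 9, 7, 10, 18, 0, 9, 12, 18, 17, 22, 46, 78, 82, 84, 80, 78, 79, 56, 54, 50, 59, 88, 133, 151, 157, 116, 109, 111, 113, 114, 111, 111]
237 [51, 11, 15, 3, 3, 6, 15, 9, 15, 20, 19, 26, 50, 80, 79, 79, 78, 81, 75, 53, 57, 55, 62, 96, 135, 150, 148, 115, 109, 110, 109, 106, 111, 112]
245 [43, 4, 12, 13, 18, 11, 2, 13, 26, 12, 24, 34, 57, 83, 77, 82, 78, 78, 69, 53, 56, 53, 66, 107, 143, 153, 133, 109, 115, 109, 111, 112, 113, 112]
253 [33, 4, 12, 11, 12, 0, 12, 13, 14, 17, 23, 31, 69, 79, 81, 77, 79, 71, 61, 54, 46, 54, 76, 119, 141, 159, 128, 110, 116, 117, 112, 118, 114, 115]
261 [114, 111, 112, 108, 112, 110, 112, 110, 110, 111, 107, 105, 89, 86, 89, 85, 90, 77, 80, 71, 72, 81, 121, 161, 167, 162, 117, 113, 113, 111, 111, 112, 116, 117]
a 0.99 (8, 8)
flask 0.99 (8, 8)
c2 0.99 (8, 8)
amber 0.99 (8, 8)
jar 1.0 (8, 8)
mortar 1.0 (8, 8)
beaker 0.99 (8, 8)
```

```bash
python3 -c "
from rig import r
print(r.sign_off())"
```

```text
the job is handed in; nothing more can be done
None
```

The job is handed in at about 28 s of the 64 s: all five vials are in the bin, the empty tray lies in the bay squarely against the end stop with its lip to the open end, and the other glassware and bottles did not move; no verdict was returned.

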